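# Seat the pressure roller in the label applicator

### The job

Fit the pressure roller into the blue label applicator: lift it off its grey rest, lower both ends of its axle together into the two open slots and press it down past the spring catch wheels until both ends sit level on the bottom. Once it is bottomed, keep pushing it down with about 20 N (more than 15 N) for a second, never pressing harder than 30 N and never dropping it in, then let go and leave it there. Do not shift the red sauce bottle, the stack of foil cups or the pad of labels.

Things in the scene. Friction and masses are not known exactly. Their poses are not given: they have to be found in the camera images.
- applicator: blue label applicator, fixed, 110 x 150 mm base, 88 mm high. Origin: centre of its underside on the worktop; y runs along the line of the axle, z up. Two upright cheeks, 14 mm thick in y and 60 mm long in x, inner faces 104 mm apart, centred at y = +-59 mm, each with a slot at x = 0 open at the top. Between them only a flat bed at z 20 mm. Cheeks and slot bottoms are rigid
- slot_a (a point): middle of the mouth of the slot at the applicator's -y side, at the cheek's top, 88 mm above the underside. Both slots alike: mouth 29 mm wide in x, rounded, narrowing to 13 mm at 80 mm height and 13 mm below. Slot bottoms are one saddle bar whose height setting is not reported: a fully seated axle has its centre anywhere from 52 to 62 mm above the underside, same at both ends
- slot_b (a point): the same at the +y side. Each slot has a pair of small brass spring wheels, one on either wall, set with the saddles: they stop the axle about 12 mm above its seat; about 4 N of force per end gets it past them, with a snap, and then they hold the axle down on the saddle
- pressure_roller: pressure roller, loose, 0.25 to 0.5 kg: black rubber drum 44 mm in diameter and 90 mm long on a steel axle 10 mm in diameter and 150 mm long. Origin: its centre; y along the axle. Starts in the grey rest, centre 41 mm above the worktop. Either way round fits the applicator; it may lie about 7 mm off centre along y there
- axle_end_a (a point): centre of the end face of the axle at the roller's -y end
- axle_end_b (a point): centre of the end face of the axle at the roller's +y end
- roller_rest: grey plastic rest, fixed to the worktop, 90 x 156 mm, 45 mm high: a 6 mm base with two notched uprights at y = +-60 mm (12 mm thick, 40 mm long in x) under the axle; the drum hangs free between them. Origin: centre of its underside, z up
- red_sauce: red sauce bottle, 54 mm wide, 200 mm high, standing; origin at the centre of its underside
- foil_cup_stack: stack of silver foil baking cups, 60 mm wide, 49 mm high, standing; origin at the centre of its underside
- label_pad: pad of white labels, 44 x 61 x 15 mm, lying flat; origin at the centre of its underside

How it is judged (in metres and radians):
On the way, in this order (a step that is already met when the one before it is completed fails the run):
1. the roller is lifted clear of the rest (height (world z) of pressure_roller above 0.075 m and contact force between pressure_roller and roller_rest below 0.1 N), for 0.1 s.
2. both axle ends are down past the catches, level, and the roller is kept pressed into the applicator with at least 15 N (z of axle_end_a in the frame of applicator between 0.049 and 0.0632 m and x of axle_end_a in the frame of applicator between -0.005 and 0.005 m and z of axle_end_b in the frame of applicator between 0.049 and 0.0632 m and x of axle_end_b in the frame of applicator between -0.005 and 0.005 m and angle between the y axis of pressure_roller and the y axis of applicator, either way round below 0.04 rad and contact force between pressure_roller and applicator above 15 N), for 0.4 s.
At the end, for the whole second after the job is handed in: the roller lies released and at rest in the applicator: both axle ends 49 to 63.2 mm above the applicator's underside (past both catches), within 5 mm of the slot line, axle parallel to the slots' line within 0.04 rad (z of axle_end_a in the frame of applicator between 0.049 and 0.0632 m and x of axle_end_a in the frame of applicator between -0.005 and 0.005 m and z of axle_end_b in the frame of applicator between 0.049 and 0.0632 m and x of axle_end_b in the frame of applicator between -0.005 and 0.005 m and angle between the y axis of pressure_roller and the y axis of applicator, either way round below 0.04 rad and linear speed of pressure_roller below 0.01 m/s); the robot touches nothing.
It fails at once if the roller is pressed or dropped against the applicator with more than 30 N (contact force between pressure_roller and applicator above 30 N).
It fails at once if the red sauce is shifted more than 20 mm (distance of red_sauce from where it was at the start of the episode above 0.02 m).
It fails at once if the foil cup stack is shifted more than 20 mm (distance of foil_cup_stack from where it was at the start of the episode above 0.02 m).
It fails at once if the label pad is shifted more than 20 mm (distance of label_pad from where it was at the start of the episode above 0.02 m).
It also fails if it takes over 64 s, if anything falls off the work surface, if the arm or the gripper's body presses on something with over 40 N, if the wrist force passes 120 N, or if a joint passes its speed limit or range.

### The arm

A 6-joint arm with a two-finger parallel gripper is mounted at the origin on a cart in front of the work surface, level with it; the furniture and walls round the work are solid. World frame = base frame: x ahead of the robot, y to its left, z up, the work surface at z = 0. Lengths are in mm, angles in rad, forces in N, time in s.
With the tool pointing down it reaches from about 275 to 1000 mm from the base axis. Payload 8.4 kg.
Tool frame: the origin (TCP) lies at the very end of the fingers, on their centre line; the grasp point (between the pads) lies 19 mm behind it; z points along the fingers, y is the line along which they close (so a half turn about z gives the same grasp; the last joint's range is limited). The gripper opens to 85 mm and grips with 20 to 120 N. Pads are 22 mm wide; open, the fingers measure 114 mm over their backs; the gripper's body (76 mm by 85 mm) begins 54 mm behind the grasp point. The pads swing forward as they close: fully open they stand 13 mm farther back than shut.
Start: joints at [-1.305, 0.353, 1.633, -0, 1.155, -0.002], TCP at [165.38, -602.725, 231.281] pointing down, gripper open.
Joint ranges: [-2.63, 2.63], [-0.92, 2.1], [0.06, 2.66], [-1.3, 4.44], [0, 2.69], [-3.02, 3.02]. Speed limits (rad/s): [2.22, 2.22, 2.79, 3.14, 3.14, 3.14].

### API

Orientations are given as [roll, pitch, yaw] about the fixed x, y, z axes, in that order (R = Rz(yaw) Ry(pitch) Rx(roll)).
In Python, from rig import sensors, grab_frame, camera_params, order gives the robot as it stands. The module is installed in compiled form; this text tells all that it offers.
- The arm moves only by the tool move_arm, never from a script. Its argument "motion" is a list of rows, each a list of 7 numbers: the turn, a rotation vector about the tool's x, y, z in normalised numbers (1 is pi rad), then the shift along the tool's x, y, z in parts of the range, where 1.0 means 0.5 m, then the finger opening in m, from 0 to 0.0854. A call has 1 to 8 rows; each row is the pose to reach, as a shift and turn from the pose commanded when the call began, along the tool's axes at that moment; what a row does not reach only later rows make up. A row lasts 1/8 s, in which the tool goes at most 62.5 mm and 10.7 degrees, less where a joint would pass 70% of its speed; a pose out of reach is approached as far as the arm can. A call with a gripper value outside its range is refused whole. The fingers move at their own pace and stop on an object; "grip_force" is the grip in N (left out, the last holds). Time passes only in rows, so rows that repeat a pose let the fingers close. It gives the time, the measured TCP pose, the force, the opening and the grip force at its end, in the units of the state.
- sensors.sense(): the state, without advancing time (a new reading comes with each control period).
- grab_frame(name): name is "side" or "top"; returns (picture, depth): 420x560x3 uint8, red, green, blue; 420x560 float32, mm along the optical axis (not along the pixel's ray), 0 where there is no reading.
- camera_params(name): a dict with "camera_matrix" (3x3 intrinsics, pixels), "world_from_camera" (4x4, takes a point from camera to world coordinates). Camera axes: x right, y down, z forward; pixel columns grow to the right and rows downward; lengths in mm; the calibration is good to about 2 mm. A picture is of the moment at which its call begins. camera_params takes no time and is no camera call.
- order.sign_off(): hands the job in; it is judged then, once.
The state is a dict: "clock": time; "qpos": joint angles; "qvel": joint speeds; "joint_efforts": joint torques, N m; "eef_pos": TCP position; "tcp_rot": TCP orientation; "contact_force": force on the tool from outside, world axes, zero at the start; "wrist_torque": the same for the moment, N m; "opening": opening from 0.0 (shut) to 1.0 (fully open); "grasp_force": force on a finger pad.
Only numpy, scipy, OpenCV 4.12 (cv2) and the standard library are available. Lean on these libraries where they do the work, as an engineer would, in place of code of your own. Each camera call takes 0.05 s, during which the arm holds its last target. There are 200 camera calls.

## Working session

There is one attempt and no reset: what is moved stays moved. The work goes in short steps, Python scripts to look and compute and a tool call to move; the robot and the scene stay as the last step left them, time stands still between calls to the robot, and variables do not carry over. Pictures are saved under pics/ and viewed, at most 10 in all, crops included, and the job is handed in when it is done.

Besides the shell and the picture viewer there is one more tool, called after "Request:" in YAML: its name, and indented under it one key for each argument. move_arm: Moves the arm, as the interface text tells. Its arguments: {"type":"object","properties":{"motion":{"type":"array","items":{"type":"array","items":{"type":"number"}}},"grip_force":{"type":"number"}},"required":["motion"]}

```bash
mkdir -p pics; cat > h.py <<'E'
import numpy as np,cv2
from rig import sensors,grab_frame,camera_params,order
def cloud(n):
    im,d=grab_frame(n);p=camera_params(n);K=p["camera_matrix"];T=np.array(p["world_from_camera"])
    v,u=np.mgrid[:420,:560]
    P=np.stack([(u-K[0][2])/K[0][0]*d,(v-K[1][2])/K[1][1]*d,d],-1)
    return im,d,P@T[:3,:3].T+T[:3,3]
E
python3 - <<'E'
from h import *
print(sensors.sense())
ims=[]
for n in("top","side"):
    im,d,W=cloud(n);np.savez(n+".npz",im=im,d=d,W=W);ims.append(im);print(n,camera_params(n))
    cv2.imwrite(f"pics/{n}0.png",im[:,:,::-1])
E
```

```text
{'clock': 0.0, 'qpos': array([-1.30542068e+00,  3.53645096e-01,  1.63417263e+00,  1.94079021e-05,
        1.15516808e+00, -2.40855484e-03]), 'qvel': array([ 0.00066194,  0.0008833 ,  0.00061331, -0.00074852,  0.00031587,
       -0.00124404]), 'joint_efforts': array([ 2.04285247e-04, -6.05241537e+01, -3.42064476e+01, -4.73496084e-05,
        9.16445075e-03,  2.03057078e-05]), 'eef_pos': array([ 165.24476309, -602.25361125,  230.54710758]), 'tcp_rot': array([-3.14019956e+00, -2.11000404e-05,  2.67776337e-01]), 'contact_force': array([ 0.13028151,  0.79564167, -0.57296844]), 'wrist_torque': array([ 0.01415774,  0.01065577, -0.00758693]), 'grasp_force': 0.0, 'opening': 1.0005258565371737}
top {'camera_matrix': array([[442.37069978,   0.        , 277.11464965],
       [  0.        , 442.37069978, 212.07570476],
       [  0.        ,   0.        ,   1.        ]]), 'world_from_camera': array([[ 3.19666341e-03, -9.98805471e-01,  4.87587238e-02,
         5.37727659e+02],
       [-9.99950614e-01, -2.73388829e-03,  9.55486361e-03,
        -3.71581965e+00],
       [-9.41014914e-03, -4.87868595e-02, -9.98764883e-01,
         1.13493078e+03],
       [ 0.00000000e+00,  0.00000000e+00,  0.00000000e+00,
         1.00000000e+00]])}
side {'camera_matrix': array([[417.05131442,   0.        , 277.88341412],
       [  0.        , 417.05131442, 208.24732383],
       [  0.        ,   0.        ,   1.        ]]), 'world_from_camera': array([[ 9.98528930e-01, -3.81652554e-02,  3.85147805e-02,
         5.62444047e+02],
       [-5.31328591e-02, -5.47102886e-01,  8.35377359e-01,
        -7.66699366e+02],
       [-1.08108428e-02, -8.36194861e-01, -5.48325888e-01,
         6.06130236e+02],
       [ 0.00000000e+00,  0.00000000e+00,  0.00000000e+00,
         1.00000000e+00]])}
```

View pics/top0.png

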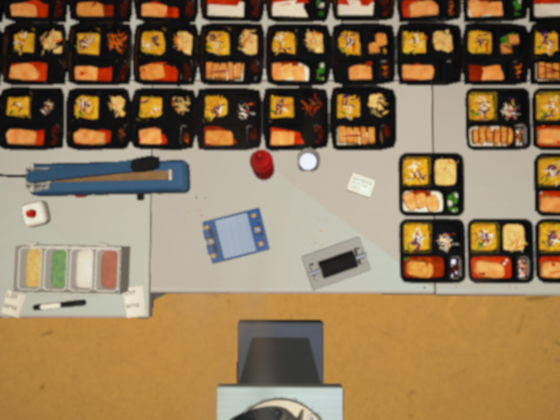

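View pics/side0.png

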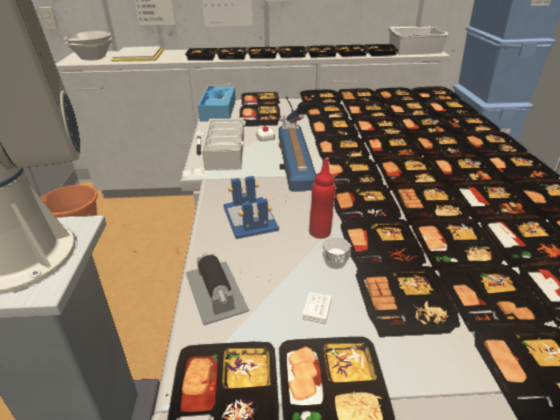

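The top view shows the applicator at about (236,235), the roller in its rest at (337,263), the bottle at (262,164), the cups at (308,160) and the pad at (361,184). The side view agrees: applicator (250,210), rest (215,288). Next I'll measure their poses.

```bash
python3 - <<'E'
from h import *
def rect(m,W,name,z=None):
    P=W[m];c,s,a=cv2.minAreaRect(P[:,:2].astype(np.float32));print(name,len(P),"rect",np.round(c,1),np.round(s,1),round(a,1),"mean",P.mean(0).round(1),"z%",np.percentile(P[:,2],[5,50,95]).round(1))
    mu=P[:,:2].mean(0);w,V=np.linalg.eigh(np.cov((P[:,:2]-mu).T));print("   PCA axis deg",np.degrees(np.arctan2(V[1,1],V[0,1])).round(2))
for n in("top","side"):
    D=np.load(n+".npz");im,d,W=D["im"].astype(int),D["d"],D["W"]
    X,Y,Z=W[...,0],W[...,1],W[...,2];R,G,B=im[...,0],im[...,1],im[...,2];ok=d>0
    print(n,"table z",np.median(Z[ok&(abs(X-480)<20)&(abs(Y+20)<30)]))
    app=ok&(X>380)&(X<600)&(Y>10)&(Y<210)
    blue=app&(B-R>25)
    rect(blue&(Z<40),W,"base")
    for sgn in(0,1):
        m=app&(Z>78)&(Z<100)
    lab,st=cv2.connectedComponentsWithStats((app&(Z>76)&(Z<110)).astype(np.uint8))[1:3]
    for i in range(1,len(st)):
        if st[i,4]>15: rect(lab==i,W,"top%d"%i)
    rr=ok&(X>300)&(X<520)&(Y>-260)&(Y<-60)
    rect(rr&(R+G+B<120)&(Z>30),W,"drum")
    rect(rr&(Z>2.5)&(Z<12),W,"restbase")
    rect(rr&(Z>25)&(Z<75),W,"restall")
    for nm,(x0,x1,y0,y1) in dict(bottle=(570,720,0,80),cups=(590,720,-120,-30),pad=(540,660,-260,-150)).items():
        m=ok&(X>x0)&(X<x1)&(Y>y0)&(Y<y1)&(Z>6)
        if nm=='bottle': m&=(R-G>60)
        if m.sum()>10: rect(m,W,nm)
E
```

```text
top table z -0.8445301944843777
base 1787 rect [534.4 112.2] [108.3 146.3] 14.3 mean [532.8 107.2  17.4] z% [11.  18.  22.8]
   PCA axis deg 114.78
top1 62 rect [564.8  59.3] [23.4 13.5] 13.1 mean [564.9  59.3  86.7] z% [82.7 87.  90.8]
   PCA axis deg -166.79
top2 66 rect [535.4 173.3] [23.5 14. ] 14.7 mean [535.5 173.1  86.7] z% [80.5 87.  90.4]
   PCA axis deg -165.62
top3 61 rect [529.5  50.1] [23.1 13.5] 14.7 mean [529.5  50.2  86.7] z% [83.6 86.9 89.9]
   PCA axis deg -164.42
top4 63 rect [499.9 164.1] [22.9 14.5] 16.1 mean [499.9 163.8  86.7] z% [82.1 87.3 91.1]
   PCA axis deg -164.14
drum 480 rect [ 465.5 -140.8] [34.2 81.7] 19.8 mean [ 466.  -140.6   59.1] z% [51.5 59.6 63.9]
   PCA axis deg 109.59
restbase 1241 rect [ 455.1 -160.3] [129.2 197.6] 0.3 mean [ 461.9 -142.9    5.5] z% [2.8 5.3 8.7]
   PCA axis deg 101.53
restall 911 rect [ 463.3 -142.8] [ 44.  149.5] 19.3 mean [ 464.5 -142.2   53.3] z% [39.6 55.8 63.2]
   PCA axis deg 109.2
bottle 464 rect [697.6  42.1] [48.3 44.1] 89.8 mean [694.8  39.8 144.9] z% [ 73.  155.6 190.5]
   PCA axis deg 66.98
cups 209 rect [705.  -
[... 270 characters left out ...]
3.1 151.4] 14.6 mean [531.   87.   18.4] z% [10.2 14.1 36.3]
   PCA axis deg 109.47
top1 57 rect [533.1 172.8] [23.5 14.7] 14.7 mean [533.5 170.7  83.3] z% [76.9 84.4 87.8]
   PCA axis deg -168.62
top2 56 rect [497.6 163.4] [22.7 17.9] 15.7 mean [497.5 160.9  83.5] z% [77.  84.2 88.1]
   PCA axis deg -165.35
top3 72 rect [562.7  59. ] [23.3 16.9] 17.7 mean [563.   56.5  83.3] z% [77.4 84.3 87.8]
   PCA axis deg -177.63
top4 71 rect [527.3  49.6] [24.9 15.3] 7.9 mean [526.2  47.4  83.4] z% [76.8 85.  88.1]
   PCA axis deg -173.3<stdin>:3: RuntimeWarning: Mean of empty slice.
  ret = um.true_divide(
Traceback (most recent call last):
IndexError: index -1 is out of bounds for axis 0 with size 0
```

```bash
cat >> h.py <<'E'
from scipy.spatial.transform import Rotation as Ro
def plan(p,yawdeg):
    s=sensors.sense();R0=Ro.from_euler("xyz",s["tcp_rot"]);R1=Ro.from_euler("xyz",[np.pi,0,np.radians(yawdeg)])
    print("t",round(s["clock"],2),"p",s["eef_pos"].round(1),"rpy",s["tcp_rot"].round(4),"F",s["contact_force"].round(1),"M",s["wrist_torque"].round(2),"open",round(s["opening"],3),"gf",round(s["grasp_force"],1))
    print("turn",(R0.inv()*R1).as_rotvec().round(4),"shift",(R0.inv().apply(np.array(p)-s["eef_pos"])/1000).round(4))
E
python3 -c "
from h import *
plan([464.4,-142,130],109.3)"
```

```text
t 0.1 p [ 165.3 -602.3  230.6] rpy [-3.1403  0.      0.2678] F [ 0.2 -0.1  0. ] M [ 0.02  0.   -0.01] open 0.998 gf 0.0
turn [-1.0000e-03 -1.0000e-03 -1.6398e+00] shift [ 0.4103 -0.3646  0.1011]
```

The manual's scale: shifts go in shares of 0.5 m and turns go in shares of pi rad. Converting my numbers, 0.36 m is 0.72, 0.02 m is 0.04, -1.44 rad is -0.4584.

Request:
move_arm:
  motion:
    - [0,0,-0.0573,0.09,-0.08,0,0.085]
    - [0,0,-0.1146,0.18,-0.16,0,0.085]
    - [0,0,-0.1719,0.27,-0.24,0.02,0.085]
    - [0,0,-0.2292,0.36,-0.32,0.04,0.085]
    - [0,0,-0.2865,0.45,-0.4,0.06,0.085]
    - [0,0,-0.3438,0.54,-0.48,0.08,0.085]
    - [0,0,-0.4011,0.63,-0.56,0.12,0.085]
    - [0,0,-0.4584,0.72,-0.64,0.16,0.085]

```text
clock: 1.1
eef_pos: [427.8, -198.7, 151.5]
tcp_rot: [3.141, 0.0, 1.714]
contact_force: [1.3, -1.3, -1.2]
opening: 0.995
grasp_force: 0.0
```

```bash
python3 -c "
from h import *
plan([464.4,-142,120],109.3)"
```

```text
t 1.1 p [ 427.8 -198.7  151.5] rpy [3.1410e+00 5.0000e-04 1.7136e+00] F [ 1.3 -1.3 -1.2] M [-0.05  0.01 -0.03] open 0.995 gf 0.0
turn [ 0.0006  0.0005 -0.194 ] shift [0.0509 0.0443 0.0315]
```

In the tool's units: 0.05 m is 0.1, 0.03 m is 0.06, -0.19 rad is -0.0605.

Request:
move_arm:
  motion:
    - [0,0,-0.0318,0.05,0.044,0.03,0.085]
    - [0,0,-0.0605,0.1,0.088,0.06,0.085]
    - [0,0,-0.0605,0.1,0.088,0.06,0.085]
    - [0,0,-0.0605,0.1,0.088,0.06,0.085]

```text
clock: 1.6
eef_pos: [463.3, -145.1, 121.9]
tcp_rot: [-3.141, -0.0, 1.897]
contact_force: [0.4, -1.0, -0.2]
opening: 0.994
grasp_force: 0.0
```

```bash
python3 - <<'E'
from h import *
plan([464.4,-142,22],109.3)
im=grab_frame("side")[0]; cv2.imwrite("pics/s1.png",cv2.resize(im[180:360,120:320],None,fx=3,fy=3)[:,:,::-1])
E
```

```text
t 1.6 p [ 463.3 -145.1  121.9] rpy [-3.1410e+00 -1.0000e-04  1.8972e+00] F [ 0.4 -1.  -0.2] M [ 0.03 -0.01 -0.03] open 0.994 gf 0.0
turn [-0.0005 -0.0001 -0.0105] shift [0.0026 0.0021 0.0999]
```

View pics/s1.png

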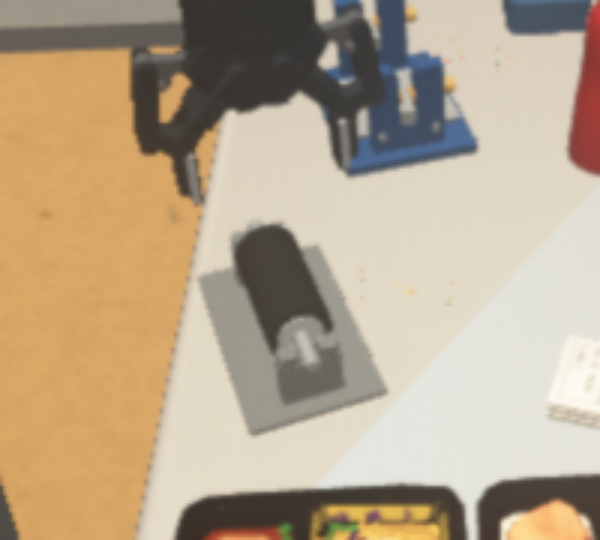

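The gripper hangs straight over the drum (crop about (285,280)), fingers astride the axle line. Descending.

In the tool's units: 0.1 m is 0.2, 0.0026 m is 0.0052, -0.01 rad is -0.0032.

Request:
move_arm:
  motion:
    - [0,0,-0.0032,0.0052,0.004,0.06,0.085]
    - [0,0,-0.0032,0.0052,0.004,0.12,0.085]
    - [0,0,-0.0032,0.0052,0.004,0.17,0.085]
    - [0,0,-0.0032,0.0052,0.004,0.2,0.085]
    - [0,0,-0.0032,0.0052,0.004,0.2,0.085]
    - [0,0,-0.0032,0.0052,0.004,0.2,0.085]

```text
clock: 2.4
eef_pos: [465.2, -142.2, 22.7]
tcp_rot: [3.141, 0.001, 1.907]
contact_force: [0.1, -0.3, 0.2]
opening: 0.995
grasp_force: 0.0
```

Request:
move_arm:
  motion:
    - [0,0,0,0,0,0,0.06]
    - [0,0,0,0,0,0,0.05]
    - [0,0,0,0,0,0,0.04]
    - [0,0,0,0,0,0,0.03]
    - [0,0,0,0,0,0,0.03]
    - [0,0,0,0,0,0,0.03]
  grip_force: 60

```text
clock: 3.15
eef_pos: [463.9, -142.0, 22.4]
tcp_rot: [-3.14, -0.0, 1.909]
contact_force: [-5.1, -3.2, 9.3]
opening: 0.498
grasp_force: 59.4
```

```bash
python3 - <<'E'
from h import *
plan([464.4,-142,22],109.3)
E
```

```text
t 3.15 p [ 463.9 -142.    22.4] rpy [-3.1402e+00 -1.0000e-04  1.9087e+00] F [-5.1 -3.2  9.3] M [-0.5   0.86  0.14] open 0.498 gf 59.4
turn [-0.0013 -0.0001  0.001 ] shift [-0.0002  0.0004  0.0004]
```

Request:
move_arm:
  motion:
    - [0,0,0,0,0,-0.02,0.03]
    - [0,0,0,0,0,-0.06,0.03]
    - [0,0,0,0,0,-0.12,0.03]
    - [0,0,0,0,0,-0.18,0.03]
    - [0,0,0,0,0,-0.23,0.03]
    - [0,0,0,0,0,-0.26,0.03]
    - [0,0,0,0,0,-0.26,0.03]
    - [0,0,0,0,0,-0.26,0.03]
  grip_force: 80

```text
clock: 4.15
eef_pos: [464.2, -141.5, 151.1]
tcp_rot: [-3.141, -0.001, 1.908]
contact_force: [-0.9, -0.3, -2.9]
opening: 0.489
grasp_force: 81.5
```

```bash
python3 - <<'E'
from h import *
plan([531.5,111.5,150],104.5)
im=grab_frame("side")[0]; cv2.imwrite("pics/s2.png",cv2.resize(im[120:300,120:320],None,fx=3,fy=3)[:,:,::-1])
E
```

```text
t 4.15 p [ 464.2 -141.5  151.1] rpy [-3.1407e+00 -8.0000e-04  1.9078e+00] F [-0.9 -0.3 -2.9] M [0.   0.02 0.  ] open 0.489 gf 81.5
turn [-0.001  -0.0007  0.0839] shift [0.2165 0.1472 0.0011]
```

View pics/s2.png

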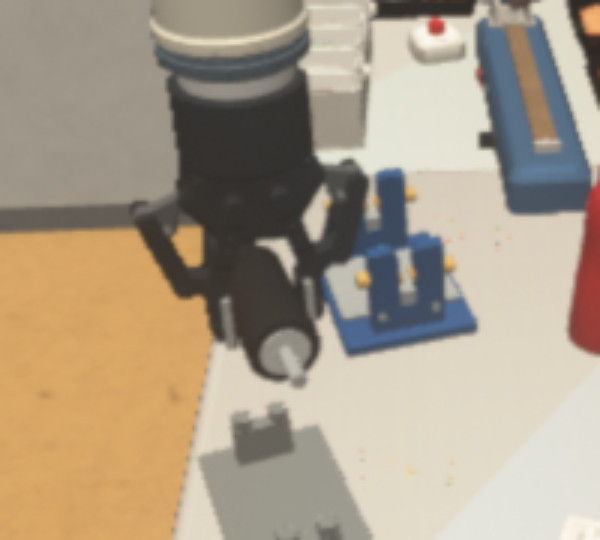

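The roller hangs between the fingers, centred, about level, weighing about 3 N; drum end at crop (287,355). Moving over the applicator.

In the tool's units: 0.2165 m is 0.433, 0.19 m is 0.38, 0.084 rad is 0.0267.

Request:
move_arm:
  motion:
    - [0,0,0.0048,0.06,0.04,0,0.03]
    - [0,0,0.0095,0.14,0.1,0,0.03]
    - [0,0,0.0159,0.22,0.16,0,0.03]
    - [0,0,0.0223,0.3,0.21,0,0.03]
    - [0,0,0.0267,0.38,0.26,0,0.03]
    - [0,0,0.0267,0.433,0.2944,0,0.03]
    - [0,0,0.0267,0.433,0.2944,0,0.03]
    - [0,0,0.0267,0.433,0.2944,0,0.03]

```text
clock: 5.2
eef_pos: [531.2, 110.8, 150.9]
tcp_rot: [-3.14, 0.0, 1.824]
contact_force: [0.3, 0.1, -2.7]
opening: 0.49
grasp_force: 81.7
```

```bash
python3 - <<'E'
from h import *
plan([531.5,111.5,100],104.5)
p=sensors.sense()["eef_pos"]
im,d,W=cloud("side"); np.savez("s3.npz",im=im,d=d,W=W)
a=np.radians(104.5);u=np.array([np.cos(a),np.sin(a)]);v=np.array([np.sin(a),-np.cos(a)])
L=(W[...,:2]-p[:2])@u;S=(W[...,:2]-p[:2])@v;Z=W[...,2]
# front portion of drum + axle stub outside the fingers
m=(d>0)&(abs(S)<26)&(L<-14)&(L>-80)&(Z>140)&(Z<200)
for lo,hi in((-80,-72),(-72,-60),(-60,-47),(-47,-40),(-40,-30),(-30,-20)):
    q=m&(L>=lo)&(L<hi)
    if q.sum(): print(lo,q.sum(),"S",np.percentile(S[q],[2,50,98]).round(1),"Z",np.percentile(Z[q],[2,50,98]).round(1))
cv2.imwrite("pics/s3.png",cv2.resize(im[60:260,150:350],None,fx=3,fy=3)[:,:,::-1])
E
```

```text
t 5.2 p [531.2 110.8 150.9] rpy [-3.1395e+00  2.0000e-04  1.8243e+00] F [ 0.3  0.1 -2.7] M [ 0.03  0.   -0.01] open 0.49 gf 81.7
turn [-0.0021  0.0002  0.0004] shift [0.0006 0.0005 0.0509]
-80 14 S [-4.2 -1.2  3.1] Z [163.8 168.2 173.2]
-72 15 S [-5.6 -2.8  3.1] Z [167.4 172.2 173.8]
-60 19 S [-12.7  -2.5  10.3] Z [166.7 173.1 181.6]
-47 218 S [-20.8  -3.8  18.2] Z [149.9 172.5 188.9]
-40 41 S [-22.5  -9.7  14.7] Z [166.7 185.9 190.4]
-30 41 S [-22.5 -11.8   9.7] Z [166.2 187.  190.8]
```

View pics/s3.png

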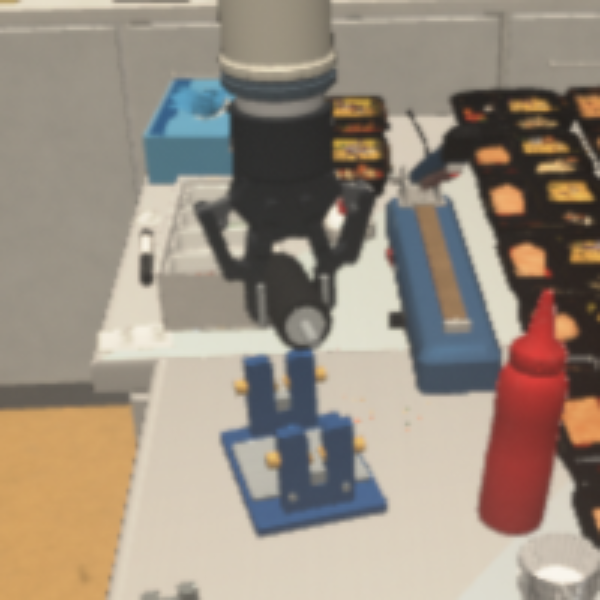

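The roller is level (drum top about 190 mm all along, axle end z about 168) and in line over the slots (crop drum (305,320), slots (280,395)/(317,450)). Lowering to the mouth.

In the tool's units: 0.076 m is 0.152, 0.072 m is 0.144.

Request:
move_arm:
  motion:
    - [0,0,0,0.0012,0.001,0.04,0.03]
    - [0,0,0,0.0012,0.001,0.08,0.03]
    - [0,0,0,0.0012,0.001,0.11,0.03]
    - [0,0,0,0.0012,0.001,0.13,0.03]
    - [0,0,0,0.0012,0.001,0.144,0.03]
    - [0,0,0,0.0012,0.001,0.152,0.03]
    - [0,0,0,0.0012,0.001,0.152,0.03]
    - [0,0,0,0.0012,0.001,0.152,0.03]

```text
clock: 6.25
eef_pos: [532.7, 112.1, 76.3]
tcp_rot: [3.141, 0.0, 1.824]
contact_force: [0.3, -0.1, -2.7]
opening: 0.491
grasp_force: 81.7
```

In the tool's units: 0.01 m is 0.02, 0.008 m is 0.016.

Request:
move_arm:
  motion:
    - [0,0,0,0,0,0.004,0.03]
    - [0,0,0,0,0,0.008,0.03]
    - [0,0,0,0,0,0.012,0.03]
    - [0,0,0,0,0,0.016,0.03]
    - [0,0,0,0,0,0.02,0.03]
    - [0,0,0,0,0,0.02,0.03]

```text
clock: 7.0
eef_pos: [532.3, 112.0, 65.7]
tcp_rot: [-3.141, -0.0, 1.824]
contact_force: [-0.4, 0.2, -2.7]
opening: 0.49
grasp_force: 81.7
```

```bash
python3 - <<'E'
from h import *
plan([531.5,111.5,60],104.5)
E
```

```text
t 7.0 p [532.3 112.   65.7] rpy [-3.1413 -0.      1.8238] F [-0.4  0.2 -2.7] M [-0.05 -0.02 -0.  ] open 0.49 gf 81.7
turn [-0.0003 -0.     -0.0001] shift [-0.0003 -0.0009  0.0057]
```

In the tool's units: 0.004 m is 0.008, 0.003 m is 0.006.

Request:
move_arm:
  motion:
    - [0,0,0,0,-0.001,0.002,0.03]
    - [0,0,0,0,-0.001,0.004,0.03]
    - [0,0,0,0,-0.001,0.006,0.03]
    - [0,0,0,0,-0.001,0.008,0.03]
    - [0,0,0,0,-0.001,0.008,0.03]

```text
clock: 7.62
eef_pos: [531.8, 111.8, 61.8]
tcp_rot: [-3.141, -0.0, 1.824]
contact_force: [-1.0, -0.4, -2.0]
opening: 0.496
grasp_force: 81.7
```

In the tool's units: 0.003 m is 0.006, 0.002 m is 0.004.

Request:
move_arm:
  motion:
    - [0,0,0,0,0,0.002,0.03]
    - [0,0,0,0,0,0.004,0.03]
    - [0,0,0,0,0,0.006,0.03]
    - [0,0,0,0,0,0.006,0.03]

```text
clock: 8.12
eef_pos: [531.8, 111.8, 58.8]
tcp_rot: [-3.141, -0.0, 1.824]
contact_force: [-0.7, 0.6, -1.7]
opening: 0.493
grasp_force: 81.7
```

In the tool's units: 0.003 m is 0.006, 0.002 m is 0.004.

Request:
move_arm:
  motion:
    - [0,0,0,0,0,0.002,0.03]
    - [0,0,0,0,0,0.004,0.03]
    - [0,0,0,0,0,0.006,0.03]
    - [0,0,0,0,0,0.006,0.03]

```text
clock: 8.62
eef_pos: [531.9, 111.8, 55.8]
tcp_rot: [-3.141, -0.0, 1.824]
contact_force: [-0.5, -0.5, -2.7]
opening: 0.492
grasp_force: 81.7
```

In the tool's units: 0.002 m is 0.004, 0.001 m is 0.002.

Request:
move_arm:
  motion:
    - [0,0,0,0,0,0.002,0.03]
    - [0,0,0,0,0,0.004,0.03]
    - [0,0,0,0,0,0.004,0.03]

```text
clock: 9.0
eef_pos: [531.8, 111.8, 53.8]
tcp_rot: [-3.141, -0.0, 1.824]
contact_force: [0.3, 0.2, -2.7]
opening: 0.493
grasp_force: 81.7
```

In the tool's units: 0.002 m is 0.004, 0.001 m is 0.002.

Request:
move_arm:
  motion:
    - [0,0,0,0,0,0.002,0.03]
    - [0,0,0,0,0,0.004,0.03]
    - [0,0,0,0,0,0.004,0.03]

```text
clock: 9.38
eef_pos: [531.8, 111.9, 51.8]
tcp_rot: [-3.141, -0.0, 1.824]
contact_force: [0.2, 0.7, -2.0]
opening: 0.492
grasp_force: 81.7
```

Axle centre is about 70.4 mm, not at the catches yet. Continuing in small steps.

In the tool's units: 0.0015 m is 0.003, 0.001 m is 0.002.

Request:
move_arm:
  motion:
    - [0,0,0,0,0,0.002,0.03]
    - [0,0,0,0,0,0.003,0.03]
    - [0,0,0,0,0,0.003,0.03]

```text
clock: 9.75
eef_pos: [531.9, 111.8, 50.3]
tcp_rot: [-3.141, -0.0, 1.824]
contact_force: [0.5, -0.0, -2.5]
opening: 0.489
grasp_force: 81.7
```

In the tool's units: 0.0015 m is 0.003, 0.001 m is 0.002.

Request:
move_arm:
  motion:
    - [0,0,0,0,0,0.002,0.03]
    - [0,0,0,0,0,0.003,0.03]
    - [0,0,0,0,0,0.003,0.03]

```text
clock: 10.12
eef_pos: [531.8, 111.8, 48.8]
tcp_rot: [-3.141, 0.0, 1.824]
contact_force: [0.3, -0.6, -2.7]
opening: 0.491
grasp_force: 81.7
```

In the tool's units: 0.0015 m is 0.003, 0.001 m is 0.002.

Request:
move_arm:
  motion:
    - [0,0,0,0,0,0.002,0.03]
    - [0,0,0,0,0,0.003,0.03]
    - [0,0,0,0,0,0.003,0.03]

```text
clock: 10.5
eef_pos: [531.6, 111.8, 47.4]
tcp_rot: [-3.141, -0.0, 1.824]
contact_force: [-4.7, -1.0, 1.9]
opening: 0.488
grasp_force: 82.0
```

In the tool's units: -0.0005 m is -0.001.

Request:
move_arm:
  motion:
    - [0,0,0,0,-0.001,0,0.03]
    - [0,0,0,0,-0.001,0.001,0.03]
    - [0,0,0,0,-0.001,0.001,0.03]

```text
clock: 10.88
eef_pos: [531.7, 111.8, 47.1]
tcp_rot: [3.141, 0.0, 1.824]
contact_force: [-1.9, -0.7, 3.1]
opening: 0.494
grasp_force: 82.0
```

In the tool's units: 0.0005 m is 0.001.

Request:
move_arm:
  motion:
    - [0,0,0,0,0,0.001,0.03]
    - [0,0,0,0,0,0.001,0.03]

```text
clock: 11.12
eef_pos: [531.8, 111.8, 46.5]
tcp_rot: [3.141, 0.0, 1.824]
contact_force: [-1.9, -0.3, 4.4]
opening: 0.492
grasp_force: 82.1
```

In the tool's units: 0.001 m is 0.002, 0.0005 m is 0.001.

Request:
move_arm:
  motion:
    - [0,0,0,0,-0.0004,0.001,0.03]
    - [0,0,0,0,-0.0004,0.002,0.03]
    - [0,0,0,0,-0.0004,0.002,0.03]

```text
clock: 11.5
eef_pos: [531.3, 111.7, 45.3]
tcp_rot: [3.141, -0.0, 1.824]
contact_force: [-1.0, -0.4, 2.4]
opening: 0.49
grasp_force: 82.1
```

In the tool's units: 0.001 m is 0.002, 0.0005 m is 0.001.

Request:
move_arm:
  motion:
    - [0,0,0,0,0,0.001,0.03]
    - [0,0,0,0,0,0.002,0.03]
    - [0,0,0,0,0,0.002,0.03]

```text
clock: 11.88
eef_pos: [531.2, 111.7, 44.2]
tcp_rot: [-3.141, 0.0, 1.824]
contact_force: [-0.2, 0.9, -0.2]
opening: 0.496
grasp_force: 82.1
```

In the tool's units: 0.001 m is 0.002, 0.0005 m is 0.001.

Request:
move_arm:
  motion:
    - [0,0,0,0,0,0.001,0.03]
    - [0,0,0,0,0,0.002,0.03]
    - [0,0,0,0,0,0.002,0.03]

```text
clock: 12.25
eef_pos: [531.1, 111.6, 43.2]
tcp_rot: [-3.141, -0.0, 1.824]
contact_force: [0.3, -0.4, -1.0]
opening: 0.49
grasp_force: 82.1
```

In the tool's units: 0.003 m is 0.006, 0.002 m is 0.004.

Request:
move_arm:
  motion:
    - [0,0,0,0,0,0.002,0.03]
    - [0,0,0,0,0,0.004,0.03]
    - [0,0,0,0,0,0.006,0.03]
    - [0,0,0,0,0,0.006,0.03]

```text
clock: 12.75
eef_pos: [530.9, 111.6, 39.9]
tcp_rot: [-3.141, -0.0, 1.824]
contact_force: [1.4, 0.1, -6.8]
opening: 0.49
grasp_force: 81.7
```

Request:
move_arm:
  motion:
    - [0,0,0,0,0,0.002,0.03]
    - [0,0,0,0,0,0.003,0.03]
    - [0,0,0,0,0,0.003,0.03]

```text
clock: 13.12
eef_pos: [531.0, 111.6, 38.6]
tcp_rot: [-3.141, -0.0, 1.824]
contact_force: [0.1, -0.7, -8.6]
opening: 0.496
grasp_force: 81.9
```

In the tool's units: 0.001 m is 0.002, 0.0005 m is 0.001.

Request:
move_arm:
  motion:
    - [0,0,0,0,0,0.001,0.03]
    - [0,0,0,0,0,0.002,0.03]
    - [0,0,0,0,0,0.002,0.03]

```text
clock: 13.5
eef_pos: [531.1, 111.7, 37.8]
tcp_rot: [-3.141, -0.0, 1.824]
contact_force: [0.6, -0.3, -8.5]
opening: 0.485
grasp_force: 81.9
```

In the tool's units: 0.001 m is 0.002, 0.0005 m is 0.001.

Request:
move_arm:
  motion:
    - [0,0,0,0,0,0.001,0.03]
    - [0,0,0,0,0,0.002,0.03]
    - [0,0,0,0,0,0.002,0.03]

```text
clock: 13.88
eef_pos: [531.2, 111.7, 36.9]
tcp_rot: [-3.142, 0.0, 1.824]
contact_force: [0.1, -0.3, -6.2]
opening: 0.493
grasp_force: 81.9
```

In the tool's units: 0.0005 m is 0.001.

Request:
move_arm:
  motion:
    - [0,0,0,0,0,0.001,0.03]
    - [0,0,0,0,0,0.001,0.03]

```text
clock: 14.12
eef_pos: [531.4, 111.7, 36.6]
tcp_rot: [3.141, 0.0, 1.824]
contact_force: [0.1, -0.6, -3.6]
opening: 0.494
grasp_force: 81.9
```

In the tool's units: 0.0005 m is 0.001.

Request:
move_arm:
  motion:
    - [0,0,0,0,0,0.001,0.03]
    - [0,0,0,0,0,0.001,0.03]

```text
clock: 14.38
eef_pos: [531.5, 111.7, 36.3]
tcp_rot: [3.141, -0.0, 1.824]
contact_force: [-1.0, -1.4, 2.0]
opening: 0.495
grasp_force: 82.5
```

Request:
move_arm:
  motion:
    - [0,0,0,0,0,0.001,0.03]
    - [0,0,0,0,0,0.001,0.03]

```text
clock: 14.62
eef_pos: [531.6, 111.7, 36.2]
tcp_rot: [3.141, 0.0, 1.824]
contact_force: [-3.7, -1.0, 9.1]
opening: 0.49
grasp_force: 83.4
```

Bottomed at an axle height of about 55 mm; applied force is about 12 N counting the weight. Pressing a little more and holding.

In the tool's units: 0.0005 m is 0.001, 0.0003 m is 0.0006.

Request:
move_arm:
  motion:
    - [0,0,0,0,-0.0004,0.0006,0.03]
    - [0,0,0,0,-0.0004,0.001,0.03]
    - [0,0,0,0,-0.0004,0.001,0.03]

```text
clock: 15.0
eef_pos: [531.6, 111.8, 36.1]
tcp_rot: [3.14, 0.0, 1.824]
contact_force: [-5.5, -2.0, 14.5]
opening: 0.493
grasp_force: 83.6
```

```bash
python3 - <<'E'
from h import *
plan([531.5,111.5,36],104.5)
im,d,W=cloud("side")
cv2.imwrite("pics/s4.png",cv2.resize(im[100:260,170:330],None,fx=3.7,fy=3.7)[:,:,::-1])
E
```

```text
t 15.0 p [531.6 111.8  36.1] rpy [3.1405 0.     1.8238] F [-5.5 -2.  14.5] M [-0.15  0.75  0.02] open 0.493 gf 83.6
turn [ 0.0011  0.     -0.0001] shift [-0.0002 -0.0001  0.0001]
```

View pics/s4.png

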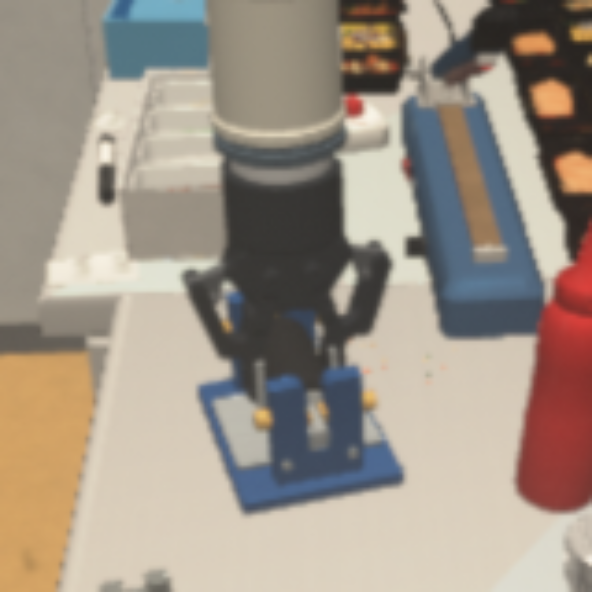

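The near axle end sits low in its slot at crop (317,425), with the drum level between the cheeks. Adding a touch and holding for just over a second.

Request:
move_arm:
  motion:
    - [0,0,0,0,-0.0006,0.0002,0.03]
    - [0,0,0,0,-0.0006,0.0004,0.03]
    - [0,0,0,0,-0.0006,0.0004,0.03]
    - [0,0,0,0,-0.0006,0.0004,0.03]

```text
clock: 15.55
eef_pos: [531.5, 111.7, 36.0]
tcp_rot: [3.14, 0.0, 1.824]
contact_force: [-4.9, -0.2, 16.3]
opening: 0.493
grasp_force: 83.7
```

Request:
move_arm:
  motion:
    - [0,0,0,0,0,0,0.03]
    - [0,0,0,0,0,0,0.03]
    - [0,0,0,0,0,0,0.03]
    - [0,0,0,0,0,0,0.03]
    - [0,0,0,0,0,0,0.03]
    - [0,0,0,0,0,0,0.03]
    - [0,0,0,0,0,0,0.03]
    - [0,0,0,0,0,0,0.03]

```text
clock: 16.55
eef_pos: [531.6, 111.8, 36.1]
tcp_rot: [3.14, 0.0, 1.824]
contact_force: [-5.2, -1.6, 15.8]
opening: 0.493
grasp_force: 83.7
```

In the tool's units: -0.0008 m is -0.0016, -0.0004 m is -0.0008.

Request:
move_arm:
  motion:
    - [0,0,0,0,0,-0.0008,0.03]
    - [0,0,0,0,0,-0.0016,0.03]
    - [0,0,0,0,0,-0.0016,0.05]
    - [0,0,0,0,0,-0.0016,0.06]
    - [0,0,0,0,0,-0.0016,0.07]
    - [0,0,0,0,0,-0.0016,0.075]
    - [0,0,0,0,0,-0.0016,0.075]
    - [0,0,0,0,0,-0.0016,0.075]
  grip_force: 20

```text
clock: 17.55
eef_pos: [530.7, 111.5, 35.4]
tcp_rot: [-3.142, 0.0, 1.824]
contact_force: [-0.3, 0.8, 0.3]
opening: 0.877
grasp_force: 0.0
```

In the tool's units: -0.2 m is -0.4, -0.15 m is -0.3.

Request:
move_arm:
  motion:
    - [0,0,0,0,0,-0.02,0.075]
    - [0,0,0,0,0,-0.06,0.075]
    - [0,0,0,0,0,-0.12,0.075]
    - [0,0,0,0,0,-0.2,0.075]
    - [0,0,0,0,0,-0.3,0.075]
    - [0,0,0,0,0,-0.4,0.075]
    - [0,0,0,0,0,-0.4,0.075]
    - [0,0,0,0,0,-0.4,0.075]

```text
clock: 18.55
eef_pos: [530.4, 111.5, 235.7]
tcp_rot: [3.141, -0.0, 1.824]
contact_force: [0.6, 0.5, 0.0]
opening: 0.875
grasp_force: 0.0
```

```bash
python3 - <<'E'
from h import *
plan([531.5,111.5,236],104.5)
c=np.array([530.2,111.2])
im,d,W=cloud("side")
a=np.radians(104.5);u=np.array([np.cos(a),np.sin(a)]);v=np.array([np.sin(a),-np.cos(a)])
L=(W[...,:2]-c)@u;S=(W[...,:2]-c)@v;Z=W[...,2]
dark=(im.sum(-1)<150)&(d>0)&(abs(S)<30)&(Z>40)&(Z<100)
for lo in range(-50,50,10):
    q=dark&(L>=lo)&(L<lo+10)
    if q.sum()>5: print(lo,q.sum(),"S",np.percentile(S[q],[2,50,98]).round(1),"Z",np.percentile(Z[q],[2,50,98]).round(1))
q=(d>0)&(abs(S)<5)&(L<-60)&(L>-90)&(Z>40)
print(len(L[q]),L[q].round(0)[:20],Z[q].round(0)[:20])
cv2.imwrite("pics/s5.png",cv2.resize(im[140:260,190:310],None,fx=5,fy=5)[:,:,::-1])
E
```

```text
t 18.55 p [530.4 111.5 235.7] rpy [ 3.1413 -0.      1.8238] F [0.6 0.5 0. ] M [ 0.03  0.06 -0.07] open 0.875 gf 0.0
turn [ 0.0003 -0.     -0.    ] shift [-0.0003  0.0011 -0.0003]
34 [-65. -62. -64. -65. -63. -61. -63. -65. -65. -66. -68. -63. -67. -69.
 -71. -70. -70. -73. -74. -75.] [65. 62. 62. 62. 60. 57. 59. 59. 58. 58. 59. 54. 56. 57. 58. 57. 56. 57.
 58. 58.]
```

View pics/s5.png

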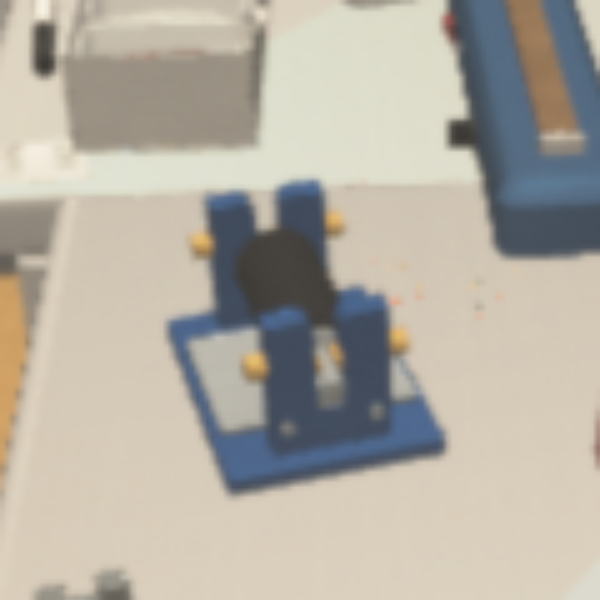

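The roller lies released between the cheeks, with the near axle end at the slot bottom, crop (330,385), under the brass wheels. I'll check the drum's level along its length and both axle ends before handing in.

```bash
python3 - <<'E'
from h import *
for n,c in(("side",[530.2,111.2]),("top",[532.4,111.7])):
    im,d,W=cloud(n);a=np.radians(104.5);u=np.array([np.cos(a),np.sin(a)]);v=np.array([np.sin(a),-np.cos(a)])
    L=(W[...,:2]-c)@u;S=(W[...,:2]-c)@v;Z=W[...,2]
    for lo in range(-80,80,10):
        q=(d>0)&(L>=lo)&(L<lo+10)&(abs(S)<8)&(Z>45)&(Z<95)
        if q.sum()>3: print(n,lo,q.sum(),"Zmed,90%",np.percentile(Z[q],[50,90]).round(1))
E
```

```text
side -80 13 Zmed,90% [56.5 58.3]
side -70 47 Zmed,90% [59. 76.]
side -60 20 Zmed,90% [62.5 81.3]
side -50 31 Zmed,90% [68.2 74.4]
side -40 14 Zmed,90% [74.9 76.1]
side -30 15 Zmed,90% [74.8 76.2]
side -20 13 Zmed,90% [74.6 75.5]
side -10 14 Zmed,90% [74.8 77. ]
side 0 13 Zmed,90% [74.3 75.6]
side 10 15 Zmed,90% [74.2 75.3]
side 20 9 Zmed,90% [74.7 75.2]
side 30 14 Zmed,90% [74.2 76.1]
side 40 6 Zmed,90% [74.9 75.5]
side 50 9 Zmed,90% [75.5 81.7]
side 60 4 Zmed,90% [68.5 79.5]
top -80 9 Zmed,90% [57.7 59.5]
top -70 24 Zmed,90% [59.5 78.5]
top -60 26 Zmed,90% [61.6 83.4]
top -50 28 Zmed,90% [71.4 77.1]
top -40 28 Zmed,90% [75.2 78.5]
```

The drum's top is level at about 75 mm along its length, so the axle centre is at about 54 mm. Handing in.

```bash
python3 -c "
from rig import order
print(order.sign_off())"
```

```text
the job is handed in; nothing more can be done
None
```

The roller is seated level in the applicator (axle centre about 54 mm up), was held down with about 19 N by the wrist sensor for just over a second, then released, and the job is handed in; no verdict was returned.

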